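# Draw a plug gauge to its groove and hold it for inspection

### The job

Swing the keeper of the holding nest fully home over the flange of the black compass housing so that the housing is held down. Then take the handle of the plug gauge that stands in the housing's bore, draw it gently straight up, without letting it bind or come right out, until the groove around its lower end is level with the mouth of the bore, and finish while still holding it there so that the mouth of the bore can be examined. Leave the other things on the shelf where they are.

Things in the scene. Friction and masses are not known exactly. Their poses are not given: they have to be found in the camera images.
- nest: Holding nest, fixed to the shelf: bare aluminium plate 180 x 150 x 12 mm (its x from -105 to +75 mm, y +/-75 mm) carrying the compass housing. Origin on the shelf surface under the middle of the housing; z up. On its -x side is the swinging keeper, towards +x two fixed steel clips overhang the housing's flange (2 mm above it) at 45 degrees to either side. The housing rests loose on the plate between clips and dowels with about 2 mm of play.
- keeper (a joint): Angle of the keeper in rad about the upright pivot. 0 = fully home against its stop pin: the nose points from the pivot towards the housing (nest +x), 6 mm over its flange, and the tail with the knob points away (nest -x). It grows as the keeper swings open, counter-clockwise from above, up to 1.75; it starts between 1.0 and 1.6. It stays where it is left (about 1 N at the knob moves it).
- keeper_pivot (a point): Pivot axis of the keeper, 68 mm from the nest's origin along nest -x, 24.5 mm above the shelf, in mid thickness of the flat brass keeper bar (14 mm wide, 5 mm thick, top 27 mm above the shelf; nose 26 mm, tail 54 mm from the pivot). A steel screw head stands 4 mm over the bar.
- keeper_knob (a point): Point on the axis of the keeper's upright round black knob (15 mm diameter, from 27 to 64 mm above the shelf), 45 mm from the pivot on the tail; the point is 52 mm above the shelf and moves round the pivot with the keeper.
- housing: Black bakelite compass housing, lying face down in the nest, 0.3 kg: flange 100 mm diameter and 8 mm thick below, body 82 mm diameter to 35 mm, central boss 36 mm diameter up to 50 mm, a brass trunnion 10 mm thick and 11 mm long to each side along its y. Origin: centre of the underside (12 mm above the shelf); z up along the bore.
- bore_mouth (a point): Centre of the mouth of the housing's bore, at the top of the boss, 50 mm over the housing's underside (62 mm above the shelf). The bore is 17 mm in diameter, upright and goes right through.
- gauge: Loose double-ended steel plug gauge standing upright in the bore, about 0.16 kg, 106 mm long: from below 46 mm of 16 mm diameter (0.5 mm clearance all round in the bore) with the groove, a bare aluminium round handle 22 mm in diameter and 48 mm long, and a short 16.6 mm end 12 mm long on top. Fully in, the lower face of the handle sits on the boss and the top is 122 mm above the shelf. Released, it drops back. Origin: centre of its lower end face; z up along its axis.
- gauge_handle (a point): Point on the gauge's axis in the upper half of the handle, 74 mm over its lower end (90 mm above the shelf when the gauge is fully in); the handle reaches 28 mm below and 20 mm above it.
- gauge_groove (a point): Centre of the dark groove (3.6 mm wide) around the lower end, on the axis, 23 mm over the gauge's lower end face and 23 mm below the handle. Fully in, it lies 23 mm below the bore's mouth, out of sight.
- loupe: Bystander: chrome loupe, upright cylinder 38 mm diameter, 42 mm tall. Origin: centre of its underside.
- punch: Bystander: steel centre punch lying along its x, 115 mm long, 13 mm thick. Origin: middle of its underside.
- level: Bystander: round green glass level, 62 mm diameter, 20 mm tall. Origin: centre of its underside.
- bowl: Bystander: another black compass housing, open side up and empty, 100 mm diameter, 36 mm tall. Origin: centre of its underside.
- gauge_block: Bystander: wooden block 130 x 50 x 34 mm with two slimmer plug gauges stored in it, 98 mm tall with them. Origin: centre of its underside.
- brush: Bystander: small hand brush lying along its x, 150 mm long.
- dish: Bystander: white dish of brass screws, 80 mm diameter, 22 mm tall. Origin: centre of its underside.
There are look-alikes about, which are no part of the job. What is shaped like the housing but red or turquoise is not meant.

How it is judged:
By the outcome, as a careful person would: the job done as asked, in the order asked, and still so for the second after the job is handed in, while the arm keeps its last pose, push and grip.
It also fails if it takes over 45 s, if anything falls off the work surface, if the arm or the gripper's body presses on something with over 40 N, if the wrist force passes 120 N, or if a joint passes its speed limit or range.

### The arm

A 6-joint arm with a two-finger parallel gripper is mounted at the origin on the work surface. World frame = base frame: x ahead of the robot, y to its left, z up, the work surface at z = 0. Lengths are in m, angles in rad, forces in N, time in s.
With the tool pointing down it reaches from about 0.35 to 0.85 m from the base axis. Payload 8.1 kg.
Tool frame: the origin (TCP) lies at the very end of the fingers, on their centre line; the grasp point (between the pads) lies 19 mm behind it (robot.pinch_z is the distance from the TCP to the grasp point, in m); x points along the fingers, z is the direction in which the jaws open and shut, and the axes are right-handed (so a half turn about x gives the same grasp; the last joint's range is limited). The gripper opens to 93 mm and grips with 3 to 60 N. Pads are 15 mm wide; open, the fingers measure 128 mm over their backs; the gripper's body (75 mm by 188 mm) begins 65 mm behind the grasp point.
Start: joints at [-1.201, 0.13, 1.488, -0, 1.523, -0.085], TCP at [0.264, -0.539, 0.219] pointing down, gripper open.
Joint ranges: [-2.96, 2.96], [-0.89, 2.26], [0.02, 2.5], [-1.34, 4.48], [0, 2.73], [-2.66, 2.66]. Speed limits (rad/s): [2.39, 2.39, 2.79, 3.14, 3.14, 3.14].

### API

Orientations are given as a rotation vector (axis times angle).
In Python, from plant import robot, optics, ticket gives the robot as it stands.
- The arm moves only by the tool jog_arm, never from a script. Its argument "targets" is a list of rows, each a list of 7 numbers: the shift along the tool's x, y, z in cm, then the turn, a rotation vector about the tool's x, y, z in degrees, then the closure, from 0 (fully open) to 1 (shut). In form: [[dx, dy, dz, ax, ay, az, grip], ...]. A call has 1 to 5 rows; each row is the pose to reach, as a shift and turn from the pose measured when the call began, along the tool's axes at that moment; what a row does not reach only later rows make up. A row lasts 1/8 s, in which the tool goes at most 62.5 mm and 10.7 degrees, less where a joint would pass 70% of its speed; a pose out of reach is approached as far as the arm can. A call with a gripper value outside its range is refused whole. The fingers move at their own pace and stop on an object; "squeeze" is the grip in N (left out, the last holds). Time passes only in rows, so rows that repeat a pose let the fingers close. It gives the time, the measured TCP pose, the force and the opening at its end, in the units of the state.
- robot.read_state(): the state, without advancing time (a new reading comes with each control period).
- optics.read_camera(name): name is "side" or "top"; returns a dict with "frame" (480x640x3 uint8, red, green, blue), "vertical_fov" (degrees; the focal length in pixels is half the picture's height over the tangent of half this angle, whatever the lens; pixels are square), "cx", "cy" (the principal point, pixels), "R" (3x3) and "t" (3): a world point X has camera coordinates R X + t. Camera axes: x right, y down, z forward; pixel columns grow to the right and rows downward; lengths in m; the calibration is good to about 2 mm. A picture is of the moment at which its call begins. There is no depth.
- ticket.close_job(): hands the job in, once; it reports no verdict.
The state is a dict: "t": time; "q": joint angles; "dq": joint speeds; "joint_torque": joint torques, N m; "tool_pos": TCP position; "orientation": TCP orientation; "force": force on the tool from outside, world axes, zero at the start; "wrist_torque": the same for the moment, N m; "opening": finger opening in m.
Only numpy, scipy, OpenCV 4.12 (cv2) and the standard library are available. Lean on these libraries where they do the work, as an engineer would, in place of code of your own. Each camera call takes 0.05 s, during which the arm holds its last target.

## Working session

There is one attempt and no reset: what is moved stays moved. The work goes in short steps, Python scripts to look and compute and a tool call to move; the robot and the scene stay as the last step left them, time stands still between calls to the robot, and variables do not carry over. Pictures are saved under pics/ and viewed, and the job is handed in when it is done.

Besides the shell and the picture viewer there is one more tool, called after ">>>" as a command line: name --pt "numbers of a row" for each row, then --argument value for the rest. jog_arm: Moves the arm, as the interface text tells. Its arguments: {"type":"object","properties":{"targets":{"type":"array"},"squeeze":{"type":"number"}},"required":["targets"]}

```bash
ls; mkdir -p pics
python3 - <<'E'
from plant import robot, optics, ticket
import cv2
s=robot.read_state()
for k,v in s.items(): print(k,v)
print(robot.pinch_z)
for n in("side","top"):
    c=optics.read_camera(n); cv2.imwrite(f"pics/{n}0.png",c["frame"][:,:,::-1]); print(n,{k:v for k,v in c.items() if k!="frame"})
E
```

```text
pics
t 0.0
q [-1.20138530e+00  1.31142154e-01  1.48927043e+00 -7.19046602e-07
  1.52298416e+00 -8.54055042e-02]
dq [-0.00116486  0.00165667 -0.00084928 -0.00239227 -0.00022806  0.00081657]
joint_torque [ 7.06952087e-04 -5.59831953e+01 -4.91772723e+01  7.69860414e-02
  3.54325015e-02 -1.78552218e-04]
tool_pos [ 0.2633922  -0.53847203  0.21760365]
orientation [ 0.8690698   1.39216188 -0.86729611]
force [ 0.62087855  0.69834098 -0.17193472]
wrist_torque [ 0.03189673 -0.02661597  0.03044077]
opening 0.09320104251123171
0.0188
side {'vertical_fov': 47.052194866477926, 'cx': 321.22427961717335, 'cy': 240.91890219211578, 'R': array([[ 0.99264805, -0.12095799,  0.00436   ],
       [-0.0853834 , -0.72532566, -0.6830903 ],
       [ 0.08578765,  0.67769598, -0.73032091]]), 't': array([-0.59420982,  0.15878942,  0.90195042])}
top {'vertical_fov': 45.94128649291507, 'cx': 322.5319881018089, 'cy': 240.45694410198274, 'R': array([[ 0.00655906, -0.99994004,  0.00876862],
       [-0.99292018, -0.00755253, -0.11854311],
       [ 0.11860222, -0.00792901, -0.99291019]]), 't': array([0.04629205, 0.60080579, 1.22578535])}
```

View pics/side0.png

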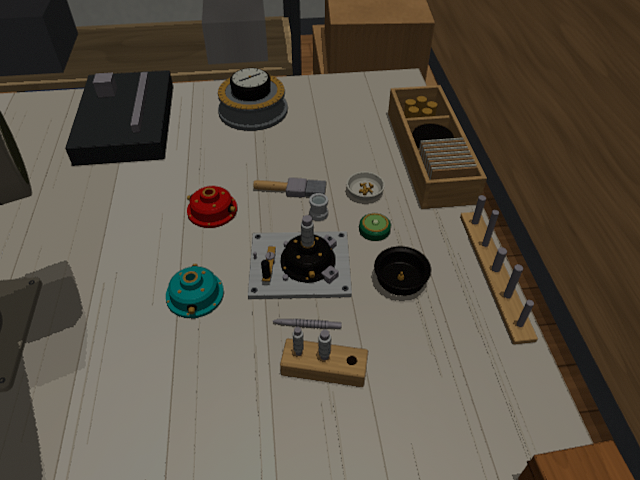

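View pics/top0.png

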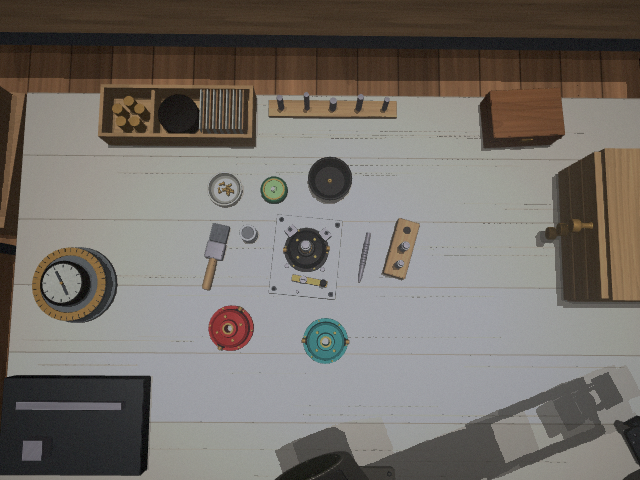

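Look-alikes:
- **Housing:** black, boss up, in the nest (top 306,248; side 308,257), which is the one. The others are the open bowl (top 330,179), red (231,327) and turquoise (325,340).
- **Gauge:** upright in that housing (side 307,232; top 306,246), which is the one. The others are two in the wooden block (top 404,246 and 398,264) and the rack pegs (top 280–385,103).
- **Keeper:** the only one is at top 310,281.

Close crop next.

Run:
```python
import cv2,numpy as np
a=cv2.imread("pics/top0.png")[205:305,260:350]; b=cv2.imread("pics/side0.png")[205:305,240:360]
a=cv2.resize(a,None,fx=4,fy=4,interpolation=cv2.INTER_CUBIC);b=cv2.resize(b,None,fx=3.6,fy=3.6,interpolation=cv2.INTER_CUBIC)
b=cv2.copyMakeBorder(b,0,a.shape[0]-b.shape[0],0,0,0)
o=np.clip(np.hstack([a,b]).astype(float)*1.4,0,255).astype('uint8');cv2.imwrite("pics/crop0.png",o);print(o.shape)
```

```text
(400, 792, 3)
```

View pics/crop0.png

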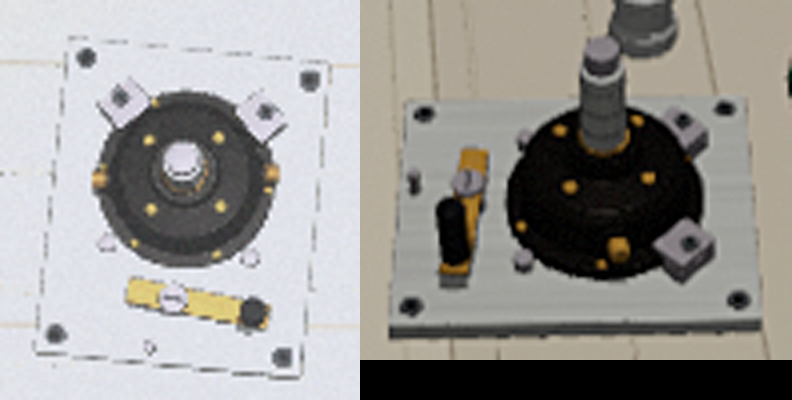

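The crop confirms it. The black housing has the bare gauge standing in it (top ≈306,245) and the two clips on the +x side. The brass keeper is swung open with its knob at top ≈(323,283). Now measuring.

```bash
cat > h.py <<'E'
import numpy as np,cv2
from scipy.spatial.transform import Rotation as Ro
from plant import robot, optics, ticket
def foc(c): return 240/np.tan(np.radians(c["vertical_fov"])/2)
def ray(c,p):
    f=foc(c);d=np.array([(p[0]-c["cx"])/f,(p[1]-c["cy"])/f,1.]);R=np.array(c["R"]);return -R.T@c["t"],R.T@d
def onz(c,p,z):
    o,d=ray(c,p);return o+d*(z-o[2])/d[2]
def tri(c1,p1,c2,p2):
    o1,d1=ray(c1,p1);o2,d2=ray(c2,p2);d1/=np.linalg.norm(d1);d2/=np.linalg.norm(d2)
    s=np.linalg.lstsq(np.c_[d1,-d2],o2-o1,rcond=None)[0];a=o1+s[0]*d1;b=o2+s[1]*d2
    return (a+b)/2,np.linalg.norm(a-b)
def proj(c,X):
    x=np.array(c["R"])@X+c["t"];return foc(c)*x[:2]/x[2]+[c["cx"],c["cy"]]
def totool(v):
    s=robot.read_state();return Ro.from_rotvec(s["orientation"]).inv().apply(v)
E
python3 - <<'E'
from h import *
T=optics.read_camera("top");S=optics.read_camera("side")
def dark(c,p,r=4,th=None):
    g=cv2.cvtColor(c["frame"],cv2.COLOR_RGB2GRAY).astype(float);x,y=int(round(p[0])),int(round(p[1]))
    w=g[y-r:y+r+1,x-r:x+r+1];m=np.clip(np.median(w)-15-w,0,None);yy,xx=np.mgrid[-r:r+1,-r:r+1]
    return np.array([x+(m*xx).sum()/m.sum(),y+(m*yy).sum()/m.sum()])
cr=lambda u,v:(260+u/4,205+v/4)
cs=lambda u,v:(240+(u-360)/3.6,205+v/3.6)
tp=[cr(86,58),cr(310,80),cr(56,333),cr(283,357)]
sp=[cs(425,113),cs(410,306),cs(725,107),cs(738,300)]
tp=[dark(T,p) for p in tp]
sp=[dark(S,p) for p in sp]
tw=[onz(T,p,.012)for p in tp];print("top",np.round(tw,4))
sw=[onz(S,p,.012)for p in sp];print("side",np.round(sw,4))
for w,i,j in((tw,(2,0),(3,1)),):
  for a,b in(i,j):
    d=w[b]-w[a];print("xdir deg",np.degrees(np.arctan2(d[1],d[0])),np.linalg.norm(d))
for a,b in((0,2),(1,3)):
    d=sw[b]-sw[a];print("xdir deg side",np.degrees(np.arctan2(d[1],d[0])),np.linalg.norm(d))
print("plate centre",np.mean(tw,0),np.mean(sw,0))
print("gauge top: top",onz(T,cr(183,158),.122)," side",onz(S,cs(601,48),.122),tri(T,cr(183,158),S,cs(601,48)))
print("knob top: top",onz(T,cr(252,308),.064),"side",onz(S,cs(450,202),.064))
print("screw: ",onz(T,cr(172,296),.031),onz(S,cs(470,180),.031))
E
```

```text
top [[0.6518 0.145  0.012 ]
 [0.6398 0.017  0.012 ]
 [0.4947 0.1598 0.012 ]
 [0.4824 0.0312 0.012 ]]
side [[0.4962 0.1614 0.012 ]
 [0.4845 0.0337 0.012 ]
 [0.6541 0.1468 0.012 ]
 [0.642  0.019  0.012 ]]
xdir deg -5.377282848771532 0.15783811101113476
xdir deg -5.128207285875792 0.15800553704226972
xdir deg side -5.274610585048849 0.15849085818675332
xdir deg side -5.326838414330699 0.158211967611359
plate centre [0.567164   0.08825949 0.012     ] [0.56920235 0.0902191  0.012     ]
gauge top: top [0.58143553 0.08594519 0.122     ]  side [0.58464763 0.08729033 0.122     ] (array([0.58293203, 0.08595985, 0.12310109]), np.float64(0.0032202431224041895))
knob top: top [0.50678044 0.04917016 0.064     ] side [0.50867308 0.05161146 0.064     ]
screw:  [0.5146194  0.09324768 0.031     ] [0.51848947 0.09391825 0.031     ]
```

The plate is at yaw −5.3°, with the nest origin at about (0.583, 0.088) and the knob at about (0.508, 0.050). That puts the keeper at about 1.49 rad. Now planning the approach to the knob.

```bash
cat >> h.py <<'E'
th=np.radians(-5.28);ex=np.array([np.cos(th),np.sin(th),0]);ey=np.array([-np.sin(th),np.cos(th),0])
org=np.array([.5831,.0875,0]);piv=org-.068*ex
def knob(a): return piv-.045*(np.cos(a)*ex+np.sin(a)*ey)
def plan(p,jaw=None):
    "p: TCP goal, jaw: jaw-axis angle deg; prints shift/turn in tool axes"
    s=robot.read_state();R=Ro.from_rotvec(s["orientation"]);
    v=R.inv().apply(np.array(p)-s["tool_pos"])*100
    out=np.zeros(3)
    if jaw is not None:
        x=np.array([0,0,-1.]);z=np.array([np.cos(np.radians(jaw)),np.sin(np.radians(jaw)),0])
        if z@R.as_matrix()[:,2]<0:z=-z
        G=Ro.from_matrix(np.c_[x,np.cross(z,x),z]);out=np.degrees((R.inv()*G).as_rotvec())
    print("shift cm",np.round(v,2),"turn",np.round(out,2))
def st():
    s=robot.read_state();print("t",round(s["t"],2),"tcp",np.round(s["tool_pos"],4),"F",np.round(s["force"],2),"M",np.round(s["wrist_torque"],2),"open",round(s["opening"],4),"q",np.round(s["q"],2))
    print("tool axes in world (cols)\n",np.round(Ro.from_rotvec(s["orientation"]).as_matrix(),3))
E
python3 - <<'E'
from h import *
st()
print(piv,[np.round(knob(a),4) for a in (1.489,1.1,.75,.4,0)])
plan([.5077,.0504,.16],100)
plan([.5077,.0504,.034],100)
E
```

```text
t 0.2 tcp [ 0.2634 -0.5387  0.218 ] F [-0.23  1.39  0.87] M [ 0.03 -0.01  0.05] open 0.0931 q [-1.2   0.13  1.49  0.    1.52 -0.09]
tool axes in world (cols)
 [[-0.     0.898  0.439]
 [ 0.001  0.439 -0.898]
 [-1.     0.    -0.001]]
[0.51538853 0.09375756 0.        ] [array([0.5076, 0.0494, 0.    ]), array([0.4914, 0.0557, 0.    ]), array([0.4798, 0.0662, 0.    ]), array([0.4725, 0.0801, 0.    ]), array([0.4706, 0.0979, 0.    ])]
shift cm [  5.85  47.82 -42.19] turn [16.06 -0.06  0.  ]
shift cm [ 18.45  47.82 -42.17] turn [16.06 -0.06  0.  ]
```

>>> jog_arm --pt "0 47.8 -42.2 16 0 0 0.5" --pt "0 47.8 -42.2 16 0 0 0.5" --pt "0 47.8 -42.2 16 0 0 0.5" --pt "0 47.8 -42.2 16 0 0 0.5" --pt "0 47.8 -42.2 16 0 0 0.5" --squeeze 15

```text
t: 0.82
tool_pos: [0.3834, -0.2484, 0.2186]
orientation: [1.08, 1.288, -1.079]
force: [0.4, -0.3, -0.1]
opening: 0.0486
```

```bash
python3 -c "
from h import *
st();plan([.5077,.0504,.16],100)"
```

```text
t 0.82 tcp [ 0.3834 -0.2484  0.2186] F [ 0.4  -0.26 -0.06] M [ 0.   -0.07 -0.03] open 0.0486 q [-0.69 -0.27  1.87  0.    1.54  0.71]
tool axes in world (cols)
 [[-0.     0.985  0.174]
 [ 0.001  0.174 -0.985]
 [-1.     0.    -0.001]]
shift cm [  5.88  17.44 -27.25] turn [ 0.04 -0.05 -0.01]
```

>>> jog_arm --pt "0 17.4 -27.2 0 0 0 0.5" --pt "0 17.4 -27.2 0 0 0 0.5" --pt "0 17.4 -27.2 0 0 0 0.5" --pt "0 17.4 -27.2 0 0 0 0.5" --pt "0 17.4 -27.2 0 0 0 0.5"

```text
t: 1.45
tool_pos: [0.5031, 0.0405, 0.219]
orientation: [1.08, 1.287, -1.078]
force: [0.7, -1.1, 0.7]
opening: 0.0464
```

>>> jog_arm --pt "0 2 -3 0 0 0 0.5"

```text
t: 1.58
tool_pos: [0.518, 0.0764, 0.2188]
orientation: [1.079, 1.288, -1.077]
force: [0.4, -0.4, 0.7]
opening: 0.0466
```

```bash
python3 -c "
from h import *
st();plan([.5077,.0504,.08],100)
for n in('top','side'):
    c=optics.read_camera(n);s=robot.read_state();print(proj(c,s['tool_pos']),proj(c,np.array([.5077,.0504,.064])))
    f=c['frame'][190:330,230:400][:,:,::-1];cv2.imwrite('pics/a_%s.png'%n,cv2.resize(f,None,fx=4,fy=4))"
```

```text
t 1.57 tcp [0.518  0.0764 0.2188] F [ 0.43 -0.43  0.74] M [-0.02  0.02 -0.04] open 0.0466 q [ 0.05 -0.08  1.7   0.    1.52  1.44]
tool axes in world (cols)
 [[ 0.001  0.984  0.176]
 [ 0.001  0.176 -0.984]
 [-1.     0.001 -0.001]]
shift cm [13.88 -1.48  2.39] turn [ 0.16 -0.06 -0.04]
[307.82970776 271.78012859] [322.43297298 281.5692814 ]
[263.16299981 181.39169039] [264.46130368 261.69902267]
```

>>> jog_arm --pt "5 -1.5 2.4 0 0 0 0.5" --pt "10 -1.5 2.4 0 0 0 0.5" --pt "13 -1.5 2.4 0 0 0 0.5" --pt "13 -1.5 2.4 0 0 0 0.5"

```text
t: 2.17
tool_pos: [0.5048, 0.0501, 0.0857]
orientation: [1.075, 1.294, -1.08]
force: [-0.9, -0.1, -0.2]
opening: 0.0465
```

```bash
python3 -c "
from h import *
st();plan([.5077,.0504,.035],100)
for n in('top','side'):
    c=optics.read_camera(n);s=robot.read_state();print(proj(c,s['tool_pos']),proj(c,np.array([.5077,.0504,.064])))
    f=c['frame'][190:330,230:400][:,:,::-1];cv2.imwrite('pics/b_%s.png'%n,cv2.resize(f,None,fx=4,fy=4))"
```

```text
t 2.17 tcp [0.5048 0.0501 0.0857] F [-0.89 -0.14 -0.24] M [0.02 0.07 0.01] open 0.0465 q [-0.   -0.01  1.88  0.    1.27  1.39]
tool axes in world (cols)
 [[-0.006  0.984  0.178]
 [ 0.002  0.178 -0.984]
 [-1.    -0.006 -0.003]]
shift cm [5.07 0.32 0.03] turn [ 0.23 -0.15  0.32]
[322.60367974 281.56362846] [322.43297298 281.5692814 ]
[263.53402723 251.57897036] [264.46130368 261.69902267]
```

View pics/b_side.png

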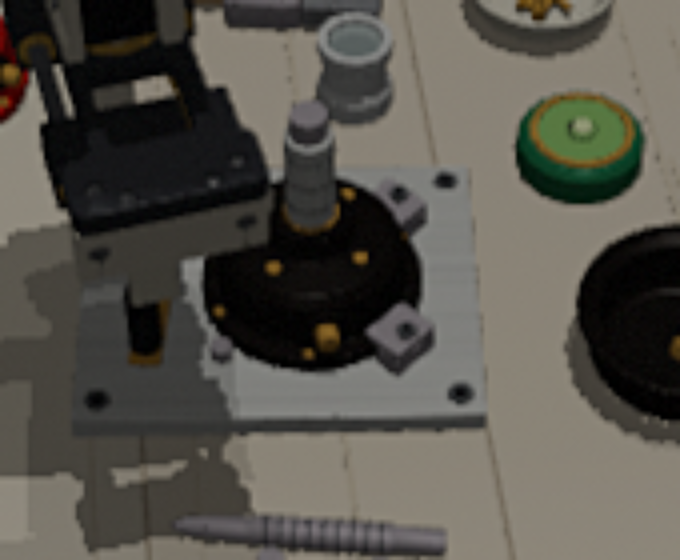

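The side view shows the open jaws straddling the knob (crop 148,320), well clear of the gauge. Descending.

>>> jog_arm --pt "2.5 0.3 0 0 0 0.3 0.5" --pt "5 0.3 0 0 0 0.3 0.5" --pt "5.1 0.3 0 0 0 0.3 0.5" --pt "5.1 0.3 0 0 0 0.3 0.5"

```text
t: 2.78
tool_pos: [0.5123, 0.051, 0.0406]
orientation: [1.082, 1.283, -1.069]
force: [0.6, 0.5, 0.6]
opening: 0.0466
```

>>> jog_arm --pt "0 0 0 0 0 0 1" --pt "0 0 0 0 0 0 1" --pt "0 0 0 0 0 0 1" --pt "0 0 0 0 0 0 1" --squeeze 12

```text
t: 3.28
tool_pos: [0.5125, 0.0512, 0.0408]
orientation: [1.082, 1.283, -1.069]
force: [-0.9, 1.4, 1.6]
opening: 0.0144
```

```bash
python3 -c "
from h import *
st()
s=robot.read_state();p=np.array(s['tool_pos'])
for a in (1.489,1.3,1.1,.9,.75,.6,.4,.2,0,-.05):
    print(a,np.round(totool(knob(a)+[0,0,p[2]]-p)*100,2))
for n in('top','side'):
    c=optics.read_camera(n)
    f=c['frame'][190:330,230:400][:,:,::-1];cv2.imwrite('pics/c_%s.png'%n,cv2.resize(f,None,fx=4,fy=4))"
```

```text
t 3.27 tcp [0.5125 0.0512 0.0408] F [-0.91  1.41  1.63] M [ 0.16  0.11 -0.02] open 0.0144 q [-0.    0.06  1.91  0.    1.17  1.39]
tool axes in world (cols)
 [[ 0.009  0.984  0.178]
 [ 0.003  0.178 -0.984]
 [-1.     0.009 -0.001]]
1.489 [-0.   -0.51  0.09]
1.3 [-0.01 -1.28 -0.28]
1.1 [-0.02 -2.   -0.82]
0.9 [-0.02 -2.6  -1.49]
0.75 [-0.02 -2.95 -2.06]
0.6 [-0.03 -3.22 -2.68]
0.4 [-0.03 -3.42 -3.56]
0.2 [-0.03 -3.45 -4.46]
0 [-0.02 -3.29 -5.34]
-0.05 [-0.02 -3.23 -5.56]
```

View pics/c_side.png

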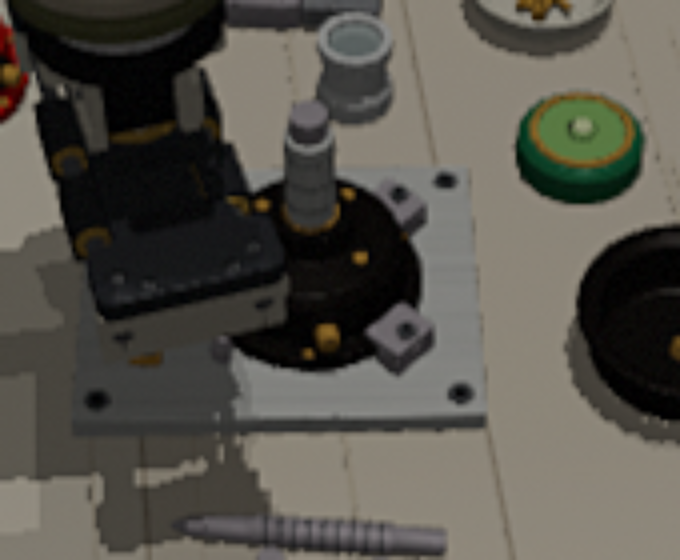

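The knob is held but about 5 mm off the pad centre, so I'll open, shift and regrip.

>>> jog_arm --pt "0 0 0 0 0 0 0.7" --pt "0.3 -0.5 0 0 0 -0.5 0.7" --pt "0.3 -0.5 0 0 0 -0.5 1" --pt "0.3 -0.5 0 0 0 -0.5 1" --pt "0.3 -0.5 0 0 0 -0.5 1" --squeeze 15

```text
t: 4.0
tool_pos: [0.5073, 0.0503, 0.0375]
orientation: [1.077, 1.29, -1.076]
force: [-0.5, 0.6, -1.4]
opening: 0.0146
```

```bash
python3 -c "
from h import *
st()
s=robot.read_state();p=np.array(s['tool_pos'])
for a in (1.489,1.3,1.1,.9,.75,.6,.4,.2,0,-.05):
    print(a,np.round(totool(knob(a)+[0,0,p[2]]-p)*100,2))"
```

```text
t 4.0 tcp [0.5073 0.0503 0.0375] F [-0.49  0.57 -1.36] M [-0.    0.06 -0.05] open 0.0146 q [-0.    0.06  1.91  0.    1.17  1.39]
tool axes in world (cols)
 [[-0.     0.984  0.178]
 [ 0.001  0.178 -0.984]
 [-1.    -0.    -0.001]]
1.489 [-0.    0.01  0.09]
1.3 [ 0.   -0.75 -0.28]
1.1 [ 0.   -1.47 -0.82]
0.9 [ 0.   -2.07 -1.49]
0.75 [ 0.   -2.43 -2.06]
0.6 [ 0.   -2.69 -2.68]
0.4 [ 0.   -2.9  -3.56]
0.2 [ 0.01 -2.92 -4.46]
0 [ 0.01 -2.77 -5.34]
-0.05 [ 0.01 -2.7  -5.56]
```

>>> jog_arm --pt "0 -0.75 -0.35 0 0 0 1" --pt "0 -1.45 -0.9 0 0 0 1" --pt "0 -2.05 -1.55 0 0 0 1" --pt "0 -2.45 -2.1 0 0 0 1" --pt "0 -2.7 -2.7 0 0 0 1"

```text
t: 4.62
tool_pos: [0.4741, 0.0706, 0.0373]
orientation: [1.075, 1.29, -1.079]
force: [-3.4, -9.4, 1.2]
opening: 0.0144
```

```bash
python3 -c "
from h import *
st()
s=robot.read_state();p=np.array(s['tool_pos'])
for a in (.6,.5,.4,.3,.2,.1,0,-.05,-.1):
    print(a,np.round(totool(knob(a)+[0,0,p[2]]-p)*100,2))"
```

```text
t 4.62 tcp [0.4741 0.0706 0.0373] F [-3.45 -9.43  1.18] M [-1.44  0.71 -0.18] open 0.0144 q [ 0.04 -0.02  1.99 -0.    1.17  1.43]
tool axes in world (cols)
 [[-0.003  0.984  0.177]
 [-0.001  0.177 -0.984]
 [-1.    -0.003  0.001]]
0.6 [-0.    0.21 -0.09]
0.5 [-0.    0.09 -0.52]
0.4 [-0.    0.01 -0.96]
0.3 [-0.   -0.03 -1.41]
0.2 [-0.   -0.02 -1.86]
0.1 [-0.    0.04 -2.31]
0 [-0.    0.13 -2.75]
-0.05 [-0.    0.2  -2.96]
-0.1 [-0.    0.28 -3.17]
```

>>> jog_arm --pt "0 0.1 -0.6 0 0 0 1" --pt "0 0.05 -1.2 0 0 0 1" --pt "0 0.05 -1.8 0 0 0 1" --pt "0 0.1 -2.3 0 0 0 1" --pt "0 0.15 -2.7 0 0 0 1"

```text
t: 5.25
tool_pos: [0.4698, 0.0971, 0.0371]
orientation: [1.073, 1.29, -1.081]
force: [1.1, -4.0, -1.1]
opening: 0.0147
```

>>> jog_arm --pt "0 0 -0.15 0 0 0 1" --pt "0 0 -0.3 0 0 0 1"

```text
t: 5.5
tool_pos: [0.4696, 0.0987, 0.0371]
orientation: [1.072, 1.288, -1.081]
force: [2.9, -13.9, -2.8]
opening: 0.0147
```

```bash
python3 -c "
from h import *
st()
s=robot.read_state();p=np.array(s['tool_pos'])
for a in (.1,0,-.05,-.1):
    print(a,np.round(totool(knob(a)+[0,0,p[2]]-p)*100,2))
for n in('top','side'):
    c=optics.read_camera(n)
    f=c['frame'][190:330,230:400][:,:,::-1];cv2.imwrite('pics/d_%s.png'%n,cv2.resize(f,None,fx=4,fy=4))"
```

```text
t 5.5 tcp [0.4696 0.0987 0.0371] F [  2.91 -13.94  -2.75] M [-2.38 -0.55 -0.04] open 0.0147 q [ 0.1  -0.02  1.99 -0.    1.17  1.5 ]
tool axes in world (cols)
 [[-0.003  0.984  0.178]
 [-0.005  0.178 -0.984]
 [-1.    -0.004  0.004]]
0.1 [ 0.   -0.02  0.54]
0 [0.   0.08 0.1 ]
-0.05 [-0.    0.14 -0.12]
-0.1 [-0.    0.22 -0.33]
```

View pics/d_side.png

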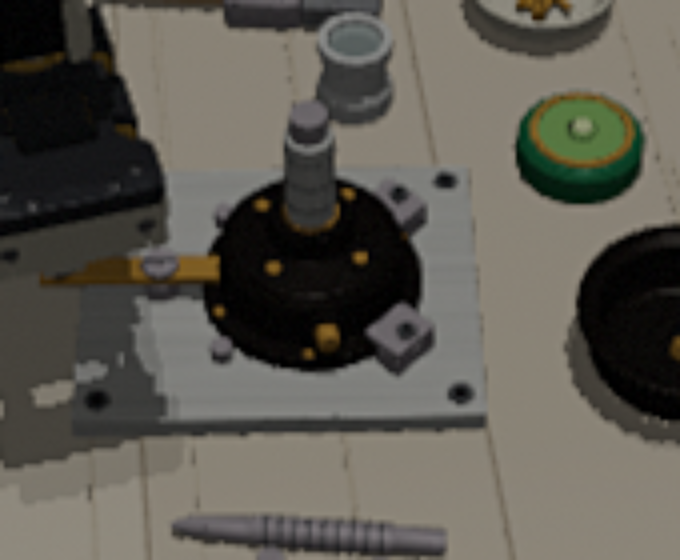

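The keeper nose lies over the flange (crop 205,268) and the push built to 14 N, so it's against the stop. Releasing and rising.

>>> jog_arm --pt "0 0 0 0 0 0 0.6" --pt "0 0 0 0 0 0 0.5" --pt "-4 0 0 0 0 0 0.5" --pt "-10 0 0 0 0 0 0.5" --pt "-12 0 0 0 0 0 0.5"

```text
t: 6.22
tool_pos: [0.4723, 0.1, 0.1617]
orientation: [1.075, 1.284, -1.076]
force: [1.6, -0.1, 0.0]
opening: 0.0462
```

```bash
python3 -c "
from h import *
st();plan([.583,.087,.155],95)
for n in('top','side'):
    c=optics.read_camera(n)
    f=c['frame'][190:330,230:400][:,:,::-1];cv2.imwrite('pics/e_%s.png'%n,cv2.resize(f,None,fx=4,fy=4))"
```

```text
t 6.22 tcp [0.4723 0.1    0.1617] F [ 1.64 -0.14  0.02] M [ 0.03 -0.04 -0.03] open 0.0462 q [ 0.11 -0.16  1.88 -0.    1.42  1.5 ]
tool axes in world (cols)
 [[ 0.003  0.984  0.178]
 [-0.004  0.178 -0.984]
 [-1.     0.002  0.004]]
shift cm [ 0.71 10.66  3.25] turn [ 5.25  0.23 -0.15]
```

View pics/e_side.png

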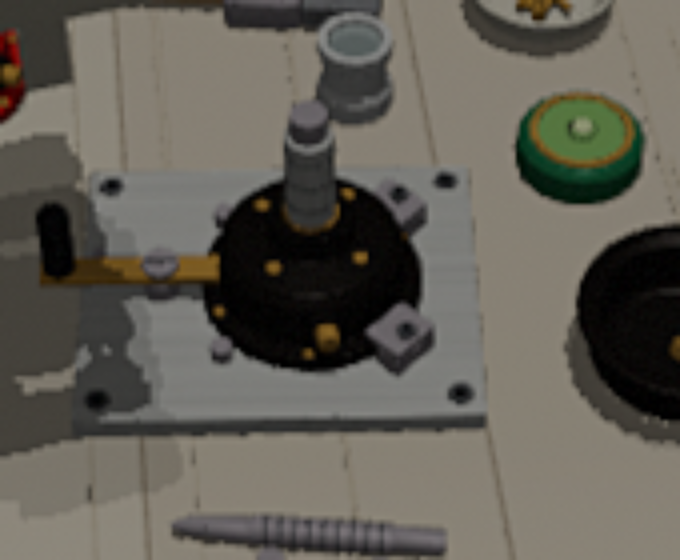

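View pics/e_top.png

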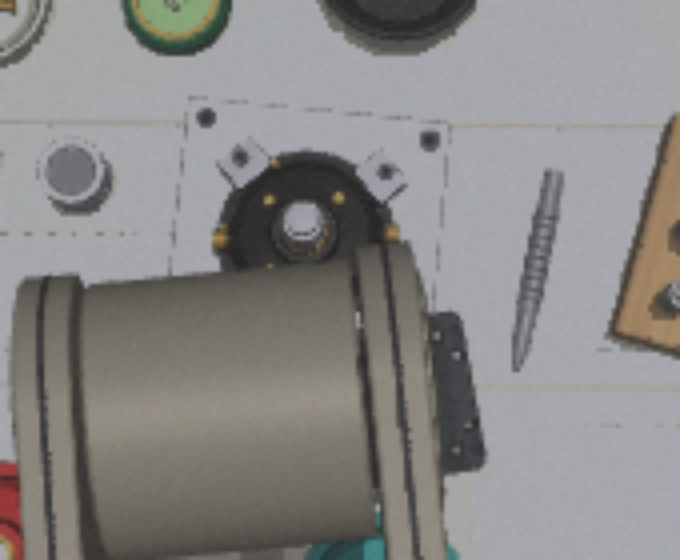

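The keeper is home: bar parallel to the plate edges, knob at crop (57,240), nose over the flange, and nothing else has moved. Going over the gauge.

>>> jog_arm --pt "0.5 5 1.5 0 0 0 0.5" --pt "0.5 10.6 3.2 0 0 0 0.5" --pt "0.5 10.6 3.2 0 0 0 0.5" --pt "0.5 10.6 3.2 0 0 0 0.5"

```text
t: 6.82
tool_pos: [0.5809, 0.0875, 0.1538]
orientation: [1.073, 1.287, -1.079]
force: [-0.4, 0.1, -0.6]
opening: 0.0465
```

```bash
python3 -c "
from h import *
st();plan([.583,.0868,.071],100)
for n in('side',):
    c=optics.read_camera(n)
    f=c['frame'][170:310,230:400][:,:,::-1];cv2.imwrite('pics/f_%s.png'%n,cv2.resize(f,None,fx=4,fy=4))"
```

```text
t 6.83 tcp [0.5809 0.0875 0.1538] F [-0.39  0.14 -0.59] M [ 0.06 -0.    0.01] open 0.0465 q [ 0.06  0.14  1.6  -0.    1.41  1.46]
tool axes in world (cols)
 [[-0.001  0.984  0.178]
 [-0.004  0.178 -0.984]
 [-1.    -0.001  0.003]]
shift cm [8.28 0.21 0.07] turn [0.25 0.19 0.08]
```

View pics/f_side.png

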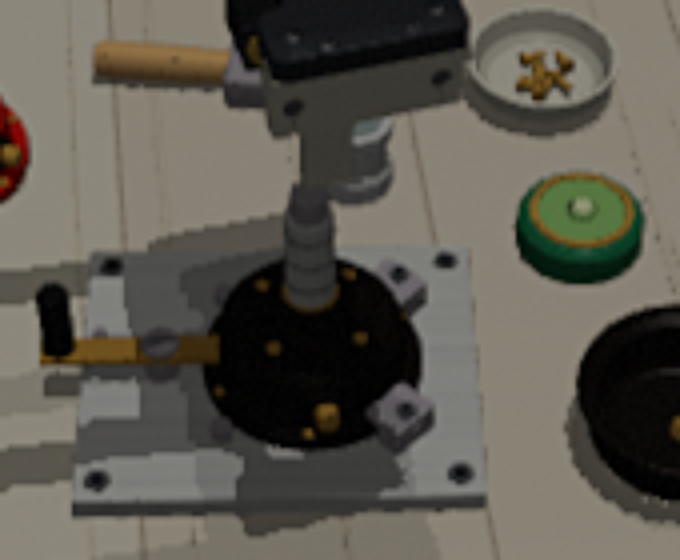

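>>> jog_arm --pt "2 0.2 0.07 0 0 0 0.5" --pt "4 0.2 0.07 0 0 0 0.5" --pt "6 0.2 0.07 0 0 0 0.5" --pt "8 0.2 0.07 0 0 0 0.5" --pt "8.2 0.2 0.07 0 0 0 0.5"

```text
t: 7.5
tool_pos: [0.5812, 0.0868, 0.0701]
orientation: [1.072, 1.289, -1.081]
force: [-0.7, 0.5, -0.1]
opening: 0.0463
```

>>> jog_arm --pt "0 0 0 0 0 0 0.5"

```text
t: 7.62
tool_pos: [0.5815, 0.0868, 0.0702]
orientation: [1.072, 1.289, -1.08]
force: [-0.5, -0.1, 0.2]
opening: 0.0464
```

```bash
python3 -c "
from h import *
st();plan([.583,.0868,.071],100)
for n in('side',):
    c=optics.read_camera(n)
    f=c['frame'][170:310,230:400][:,:,::-1];cv2.imwrite('pics/g_%s.png'%n,cv2.resize(f,None,fx=4,fy=4))"
```

```text
t 7.62 tcp [0.5815 0.0868 0.0702] F [-0.47 -0.15  0.24] M [-0.01 -0.05 -0.02] open 0.0464 q [ 0.06  0.22  1.67 -0.    1.26  1.46]
tool axes in world (cols)
 [[-0.003  0.984  0.178]
 [-0.004  0.178 -0.984]
 [-1.    -0.004  0.003]]
shift cm [-0.08  0.15  0.03] turn [0.26 0.18 0.21]
```

View pics/g_side.png

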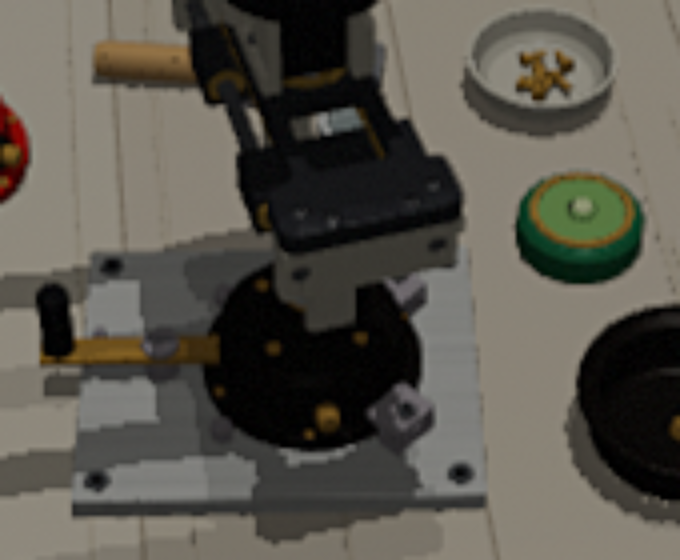

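>>> jog_arm --pt "-0.5 0.15 0.03 0 0.2 0.2 0.5" --pt "-0.5 0.15 0.03 0 0.2 0.2 0.5" --pt "-0.5 0.15 0.03 0 0.2 0.2 0.6"

```text
t: 8.05
tool_pos: [0.5834, 0.0868, 0.0759]
orientation: [1.077, 1.288, -1.076]
force: [-0.3, -0.1, 0.2]
opening: 0.0404
```

>>> jog_arm --pt "0 0 0 0 0 0 0.8" --pt "0 0 0 0 0 0 1" --pt "0 0 0 0 0 0 1" --squeeze 6

```text
t: 8.43
tool_pos: [0.5834, 0.0871, 0.0759]
orientation: [1.077, 1.289, -1.075]
force: [0.2, 1.4, -0.0]
opening: 0.0223
```

```bash
python3 -c "
from h import *
st();plan([.583,.0868,.075],100)"
```

```text
t 8.43 tcp [0.5834 0.0871 0.0759] F [ 0.17  1.43 -0.04] M [0.27 0.01 0.06] open 0.0223 q [0.06 0.21 1.66 0.   1.26 1.45]
tool axes in world (cols)
 [[ 0.001  0.984  0.178]
 [ 0.001  0.178 -0.984]
 [-1.     0.001 -0.001]]
shift cm [ 0.09 -0.04  0.02] turn [ 0.26 -0.04 -0.04]
```

>>> jog_arm --pt "0 0 0 0 0 0 1" --pt "0 0 -0.03 0 0 0 1" --squeeze 12

```text
t: 8.68
tool_pos: [0.5834, 0.0872, 0.0759]
orientation: [1.077, 1.288, -1.076]
force: [-0.3, 0.9, 1.3]
opening: 0.0217
```

```bash
python3 -c "
from h import *
st()"
```

```text
t 8.68 tcp [0.5834 0.0872 0.0759] F [-0.33  0.86  1.32] M [-0.17 -0.02  0.02] open 0.0217 q [0.06 0.21 1.66 0.   1.26 1.45]
tool axes in world (cols)
 [[ 0.001  0.984  0.178]
 [ 0.     0.178 -0.984]
 [-1.     0.001 -0.   ]]
```

>>> jog_arm --pt "-0.2 0 0 0 0 0 1" --pt "-0.4 0 0 0 0 0 1" --pt "-0.6 0 0 0 0 0 1"

```text
t: 9.05
tool_pos: [0.5832, 0.0871, 0.0819]
orientation: [1.077, 1.288, -1.076]
force: [-1.0, -0.1, -1.4]
opening: 0.0216
```

```bash
python3 -c "
from h import *
st();plan([.5834,.0873,.0989],100)"
```

```text
t 9.05 tcp [0.5832 0.0871 0.0819] F [-1.01 -0.06 -1.42] M [ 0.04  0.06 -0.01] open 0.0216 q [0.06 0.21 1.66 0.   1.28 1.45]
tool axes in world (cols)
 [[ 0.     0.984  0.178]
 [ 0.     0.178 -0.984]
 [-1.     0.    -0.   ]]
shift cm [-1.7   0.02 -0.01] turn [ 0.26 -0.01 -0.03]
```

Fz is −1.4 N, which is just the gauge's weight, so it isn't binding. Continuing.

>>> jog_arm --pt "-0.3 0 0 0 0 0 1" --pt "-0.6 0 0 0 0 0 1" --pt "-0.9 0 0 0 0 0 1" --pt "-1.2 0 0 0 0 0 1"

```text
t: 9.55
tool_pos: [0.5832, 0.0871, 0.0941]
orientation: [1.077, 1.288, -1.076]
force: [-0.4, -0.4, -2.8]
opening: 0.022
```

>>> jog_arm --pt "-0.2 0 0 0 0 0 1" --pt "-0.4 0 0 0 0 0 1" --pt "-0.5 0 0 0 0 0 1" --pt "-0.5 0 0 0 0 0 1"

```text
t: 10.05
tool_pos: [0.5832, 0.0871, 0.0992]
orientation: [1.077, 1.288, -1.076]
force: [-0.3, 0.7, -1.8]
opening: 0.0215
```

```bash
python3 -c "
from h import *
st();plan([.5834,.0873,.0989],100)
for n in('side',):
    c=optics.read_camera(n)
    print(proj(c,np.array([.583,.0875,.062])),proj(c,np.array([.583,.0875,.085])))
    f=c['frame'][190:290,240:380][:,:,::-1];f=np.clip(f*1.5,0,255).astype('uint8');cv2.imwrite('pics/h_%s.png'%n,cv2.resize(f,None,fx=5.5,fy=5.5,interpolation=cv2.INTER_CUBIC))"
```

```text
t 10.05 tcp [0.5832 0.0871 0.0992] F [-0.35  0.68 -1.85] M [ 0.05 -0.05  0.01] open 0.0215 q [0.06 0.19 1.65 0.   1.31 1.45]
tool axes in world (cols)
 [[ 0.     0.984  0.178]
 [ 0.     0.178 -0.984]
 [-1.     0.    -0.   ]]
shift cm [ 0.03  0.02 -0.02] turn [ 0.26 -0.01 -0.03]
[306.49508759 242.74128444] [306.29267203 233.64873412]
```

View pics/h_side.png

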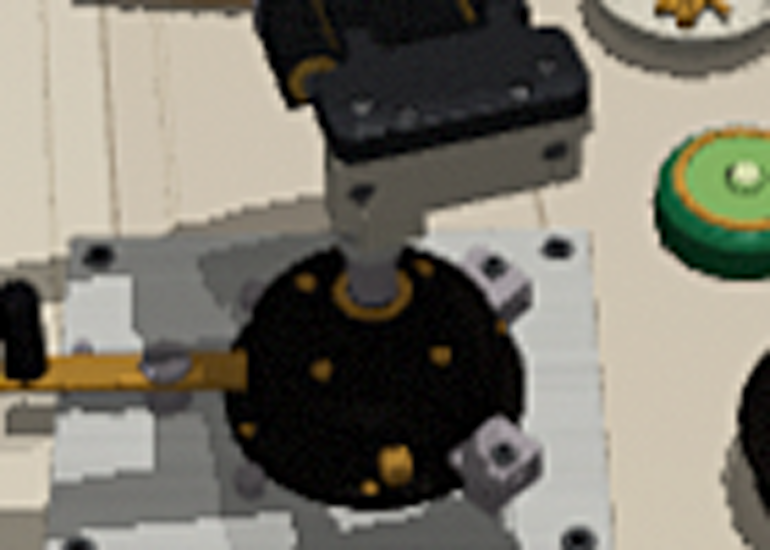

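```bash
python3 -c "
from h import *
c=optics.read_camera('side')
f=c['frame'][228:252,292:322][:,:,::-1];g=cv2.cvtColor(c['frame'],cv2.COLOR_RGB2GRAY)
print(g[230:250,300:316]);f=np.clip(f*2.,0,255).astype('uint8');cv2.imwrite('pics/i_side.png',cv2.resize(f,None,fx=20,fy=20,interpolation=cv2.INTER_NEAREST))
for z in (.0602,.062,.0638):
  print(z,proj(c,np.array([.583,.0875-.008,z])))
f=c['frame'];print(f[244],) if 0 else print(f[236:248,307])"
```

```text
[[62 58 57 56 55 55 57 55 56 56 55 56 56 55 55 53]
 [59 55 56 58 55 53 55 58 55 55 55 54 55 55 56 52]
 [56 50 44 47 55 53 53 58 55 55 54 56 55 56 53 50]
 [61 52 45 42 45 48 53 58 56 55 56 56 56 57 68 88]
 [46 45 55 49 48 50 54 58 55 56 55 54 53 41 48 86]
 [13 20 48 56 54 53 54 55 54 52 54 53 49 12  0 37]
 [ 0  6 26 50 58 54 54 55 53 53 52 48 27  0  0  0]
 [ 2  1 10 38 50 51 53 52 50 48 47 39 11  0  5 16]
 [ 3  0 14 34 41 44 45 46 45 42 40 35 12  0  1 15]
 [ 0  1 23 40 42 42 43 41 41 41 41 40 30 20  0  4]
 [ 3 20 42 41 42 42 42 41 42 42 42 41 43 39  9  0]
 [12 35 45 35 42 42 43 42 43 41 41 40 43 45 34  0]
 [21 47 41 26 43 44 42 41 41 40 39 36 37 47 43  0]
 [17 46 45 37 43 44 42 42 43 41 43 39 35 47 36  0]
 [12 36 50 45 29 38 45 45 43 39 25 35 42 45 24  0]
 [ 6 21 39 46 36 31 22 24 23 23 23 42 47 31 11  0]
 [ 1  3 22 43 49 42 36 36 35 38 41 47 31  9  1  0]
 [ 3  4  4 18 33 34 37 38 36 38 35 23  8  0  4  6]
 [ 1  0  0  0  0  2 13 14 12 12  5  0  1  1  5  3]
 [ 6  1  6  2  2  1  0  0  0  4  1  3  6  1  2  4]]
0.0602 [306.98229198 246.77937791]
0.062 [306.96730513 246.08174064]
0.0638 [306.9522772  245.38219125]
[[56 55 53]
 [53 52 52]
 [47 45 46]
 [43 40 42]
 [43 40 42]
 [43 41 42]
 [43 40 42]
 [43 41 42]
 [46 44 46]
 [22 25 27]
 [48 35 12]
 [50 37 12]]
```

View pics/i_side.png

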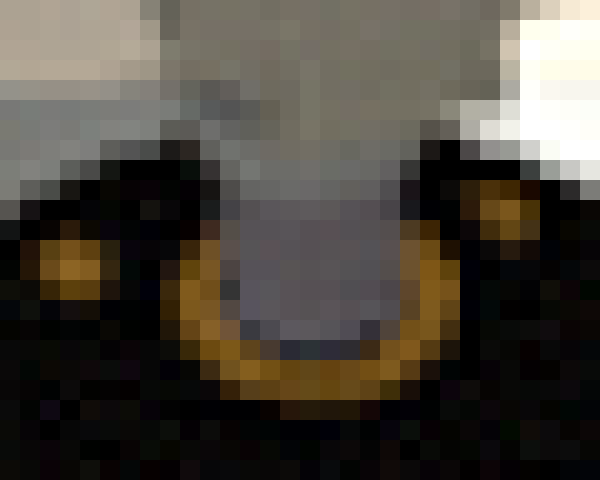

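There is a dark-blue band (full-frame rows ≈245, columns 304–311) at the foot of the bright plug, right against the brass mouth ring. Its ≈0.65 px width matches the upper half of the groove (expected ≈0.7 px), and the measured lift is 23.3 mm. One hold row and a last look round.

>>> jog_arm --pt "0.02 0 0 0 0 0 1" --pt "0.02 0 0 0 0 0 1" --pt "0.02 0 0 0 0 0 1"

```text
t: 10.52
tool_pos: [0.5831, 0.0871, 0.0988]
orientation: [1.076, 1.289, -1.076]
force: [0.1, -0.2, -1.4]
opening: 0.0218
```

```bash
python3 -c "
from h import *
st()
c=optics.read_camera('side');print(cv2.cvtColor(c['frame'],cv2.COLOR_RGB2GRAY)[242:248,303:312])
cv2.imwrite('pics/j_side.png',c['frame'][:,:,::-1])
st()"
```

```text
t 10.53 tcp [0.5831 0.0871 0.0988] F [ 0.08 -0.22 -1.37] M [0.06 0.06 0.06] open 0.0218 q [0.06 0.19 1.65 0.   1.31 1.45]
tool axes in world (cols)
 [[ 0.     0.984  0.178]
 [ 0.     0.178 -0.984]
 [-1.     0.    -0.   ]]
[[29 43 43 43 42 42 41 40 36]
 [37 43 43 42 42 41 41 41 36]
 [46 35 38 43 43 43 41 26 31]
 [47 38 30 27 22 25 20 21 42]
 [41 48 42 38 36 37 37 42 47]
 [18 33 34 38 39 37 37 33 23]]
t 10.57 tcp [0.5831 0.0871 0.0988] F [-0.91  0.24 -1.86] M [ 0.06 -0.02 -0.02] open 0.0216 q [0.06 0.19 1.65 0.   1.31 1.45]
tool axes in world (cols)
 [[ 0.     0.984  0.178]
 [ 0.     0.178 -0.984]
 [-1.     0.    -0.   ]]
```

View pics/j_side.png

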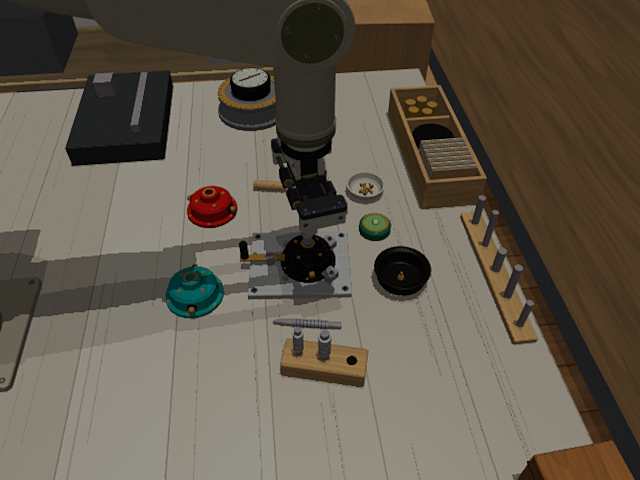

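The keeper is home (knob 243,250), the visible bystanders sit where they started, and the gauge is held steady with the dark band at the mouth (307,245). Handing in.

```bash
python3 -c "
from h import *
print(ticket.close_job())"
```

```text
the job is handed in; nothing more can be done
None
```

The keeper is fully home over the housing's flange, and I handed in at about 10.6 s while still holding the gauge with its groove at the mouth of the bore.

- **Keeper:** I gripped the knob, swung it from about 1.49 rad to its stop, and pressed until the sideways force reached about 14 N. After release, the side view showed the bar parallel to the plate edges with its nose over the flange. My first grip was about 5 mm off the pad centre, so I regripped before swinging.
- **Gauge:** I held the handle at 12 N and drew it straight up 22.9 mm; the target was 23 mm. I overshot to 23.3 mm and eased back down. Vertical force stayed between 1.4 and 2.8 N, roughly the gauge's own weight, so it did not bind.
- **Last checks:** The groove shows as a dark band about 0.65 px thick just above the brass mouth ring; about 0.7 px was expected for its upper half. At that resolution the picture confirms the height only to about half a millimetre. The arm hid the loupe and part of the brush in the last picture; the other bystanders had not moved. No check disagreed.

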